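Raise the bench screwdriver's torque by four clicks and lock the dial

ROBOT

A 7-joint arm with a two-finger parallel gripper is mounted at the origin on a cart in front of the work surface, level with it; the furniture and walls round the work are solid. World frame = base frame: x ahead of the robot, y to its left, z up, the work surface at z = 0. Lengths are in m, angles in rad, forces in N, time in s.
With the tool pointing down it reaches from about 0.425 to 0.875 m from the base axis. Payload 4.7 kg.
Tool frame: the origin (TCP) lies at the very end of the fingers, on their centre line; the grasp point (between the pads) lies 19 mm behind it; x points along the fingers, z is the direction in which the jaws open and shut, and the axes are right-handed (so a half turn about x gives the same grasp; the last joint's range is limited). The gripper opens to 87 mm and grips with 3 to 60 N. Pads are 19 mm wide; open, the fingers measure 117 mm over their backs; the gripper's body (75 mm by 190 mm) begins 51 mm behind the grasp point.
Start: joints at [1.12, 0.321, -0.07, 1.45, 0.023, 1.371, -0.057], TCP at [0.291, -0.581, 0.223] pointing down, gripper open.
Joint ranges: [-2.86, 2.86], [-0.3, 2.09], [-1.38, 1.24], [0.06, 2.45], [-1.56, 4.7], [0.09, 2.05], [-2.69, 2.69]. Speed limits (rad/s): [2.57, 2.57, 3.14, 3.14, 3.14, 3.14, 3.14].

INTERFACE

Orientations are given as a rotation vector (axis times angle).
In Python, from bench import telemetry, viewer, workorder gives the robot as it stands.
- The arm moves only by the shell command python3 -m creep 'ROWS' [FORCE]. ROWS is JSON, a list of rows, each an object of numbers: "fingers": the opening, from 0 (shut) to 1 (fully open); "x", "y", "z": the shift along the tool's x, y, z in units of 40 mm (1.0 is 40 mm); "twist": the turn about the tool's x in units of 5 degrees (1.0 is 5 degrees). In form: [{"fingers": .., "x": .., "y": .., "z": .., "twist": ..}, ...]. A call has 1 to 20 rows; each row is the pose to reach, as a shift and turn from the pose commanded when the call began, along the tool's axes at that moment; what a row does not reach only later rows make up. A row lasts 1/12 s, in which the tool goes at most 41.7 mm and 7.16 degrees, less where a joint would pass 70% of its speed; a pose out of reach is approached as far as the arm can. A call with a gripper value outside its range is refused whole. The fingers move at their own pace and stop on an object; FORCE is the grip in N (left out, the last holds). Time passes only in rows, so rows that repeat a pose let the fingers close. It gives the time, the measured TCP pose, the force and the opening at its end, in the units of the state.
- telemetry.get_state(): the state, without advancing time (a new reading comes with each control period).
- viewer.get_image(name): name is "side" or "top" or "wrist"; returns a dict with "pixels" (384x512x3 uint8, red, green, blue), "z_map" (384x512 float32, m along the optical axis (not along the pixel's ray), 0 where there is no reading), "K" (3x3 intrinsics, pixels), "dist_coeffs" ([k1, k2, p1, p2, k3] as OpenCV has them; the pictures are not rectified), "xyz" and "attitude" of the camera in the world. Camera axes: x right, y up, looking along -z (the intrinsics and any distortion apply to the point x, -y, -z); pixel columns grow to the right and rows downward; lengths in m; the calibration is good to about 2 mm. A picture is of the moment at which its call begins.
- workorder.close_job(): hands the job in, once; it reports no verdict.
The state is a dict: "time": time; "joint_positions": joint angles; "qd": joint speeds; "joint_torque": joint torques, N m; "position": TCP position; "tool_rot": TCP orientation; "ft_force": force on the tool from outside, world axes, zero at the start; "torque": the same for the moment, N m; "grip_width": opening from 0.0 (shut) to 1.0 (fully open).
Only numpy, scipy, OpenCV 4.12 (cv2) and the standard library are available. Lean on these libraries where they do the work, as an engineer would, in place of code of your own. Each camera call takes 0.05 s, during which the arm holds its last target.

TASK

The next batch of screws wants a tighter setting on the bench screwdriver's control box: with closed fingertips push the finger bar of its torque dial clockwise (seen from above) exactly four clicks on from where it stands now. Then push the paddle of the lock lever away from you until the lever's nose sits fully home in the dial's notch, and leave both so. Push gently, do not take the bar or the paddle between the fingers, and leave the parts and tools lying around the box where they are.

Things in the scene. Friction and masses are not known exactly. Their poses are not given: they have to be found in the camera images.
- control_box: low grey control box with an aluminium top panel (55 mm above the bench), 175 (x) x 150 (y) mm, screwed to the bench. Origin: centre of its underside; x points to its far side (away from the robot at yaw 0), y to its left, z up. The dial's axis stands at x = +26, y = +10 mm; the lock lever lies on the panel between the dial and the near edge, its pivot at x = -14, y = +46 mm.
- dial_axis (a point): point on the dial's upright axis, at the height of the finger bar's top, 94 mm above the bench. The black dial is 84 mm across with 18 notches in its skirt; its flat top lies 74 mm above the bench and carries the finger bar. Eleven black lines on the panel mark the stops, the first, sixth and last longer.
- torque_dial (a joint): turn of the dial, rad, growing clockwise seen from above; a sprung stop (click) every 0.349 rad, stops 0 to 10 at 0 to 3.49, hard ends at both. Starts at rest in one of stops 0 to 3. At reading q the bar's pointer end lies 1.745 - q rad anticlockwise of the box's x axis. Leaving a stop takes 0.12 N m (4 N at 30 mm); past half-way to the next the dial snaps on into it by itself, ahead of a finger.
- pointer_tip (a point): tip of the finger bar's long (pointer) end, 44 mm from the dial's axis, half-way up the bar. The bar is 11 mm thick, stands from 73 to 94 mm above the bench, and reaches from 14 mm behind the axis to 44 mm in front of it; a white line runs along the top of the pointer end.
- dial_push (a point): middle of the bar's pointer half, 30 mm from the dial's axis, 85 mm above the bench; its x points along the bar to the tip, its y squarely across the bar towards the anticlockwise side (where a finger stands to push the bar clockwise), z up
- lock_lever (a joint): turn of the lock lever about its pivot, rad, growing anticlockwise seen from above: 0 fully open, 0.30 fully home at its stop. Starts between 0 and 0.07, stays where it is left, moves with about 0.5 N at the paddle. The paddle, 107 mm from the pivot, travels 32 mm, from x = -73, y = -44 mm (open) to x = -44, y = -57 mm (home) in the box frame. It goes home only with the dial in a stop.
- lever_paddle (a point): middle of the black upright paddle at the lever's free (right-hand) end, 77 mm above the bench. The paddle is 9 mm thick (its x, the direction to push it home), 24 mm wide (its y), and stands from 64 to 86 mm above the bench; the panel under it is at 55 mm and the steel lever that carries it reaches up to 64 mm.
- lever_nose (a point): tip of the lever's steel nose, 5 mm wide, which enters a notch in the dial's skirt on its near side
- side_cutters: side cutters with blue handles, 40 x 162 x 12 mm, lying loose behind the box; origin: centre of their underside. To be left alone.
- spare_board_0: small green circuit board, 36 x 60 x 12 mm, loose to the left of the box; origin: centre of its underside. To be left alone.
- bolt_0: steel bolt, 34 mm high, standing on its head to the left of the box; origin: centre of its underside. To be left alone.
- screwdriver_b: slim black screwdriver, 166 mm long, 26 mm high, loose on the left, next to the box; origin: centre of its underside. To be left alone.

How it is judged:
By the outcome, as a careful person would: the job done as asked, in the order asked, and still so for the second after the job is handed in, with the robot touching nothing.
It also fails if it takes over 58 s, if anything falls off the work surface, if the arm or the gripper's body presses on something with over 40 N, if the wrist force passes 120 N, or if a joint passes its speed limit or range.

## Working session

There is one attempt and no reset: what is moved stays moved. The work goes in short steps, Python scripts to look and compute and a shell command to move; the robot and the scene stay as the last step left them, time stands still between calls to the robot, and variables do not carry over. Pictures are saved under pics/ and viewed, and the job is handed in when it is done.

```bash
ls; mkdir -p pics; python3 - <<'E'
from bench import telemetry, viewer
import cv2,numpy as np
s=telemetry.get_state(); print({k:np.round(v,3).tolist() for k,v in s.items()})
for n in ["top","side","wrist"]:
    d=viewer.get_image(n); cv2.imwrite(f"pics/{n}0.png",d["pixels"][:,:,::-1]); np.savez(f"{n}0.npz",**d)
    print(n,np.round(d["K"],1).tolist(),d["dist_coeffs"],d["xyz"],d["attitude"])
E
```

```text
pics
{'time': 0.0, 'joint_positions': [1.12, 0.322, -0.07, 1.452, 0.023, 1.371, -0.057], 'qd': [-0.0, 0.002, -0.001, 0.0, -0.001, 0.001, 0.0], 'joint_torque': [0.001, -49.128, -0.404, -31.253, -0.064, 0.044, 0.0], 'position': [0.291, -0.581, 0.221], 'tool_rot': [0.861, 1.396, -0.86], 'ft_force': [0.234, 0.87, 0.543], 'torque': [-0.035, -0.011, 0.013], 'grip_width': 1.002}
top [[378.6, 0.0, 259.2], [0.0, 378.6, 192.2], [0.0, 0.0, 1.0]] [-0.12460904  0.          0.          0.          0.        ] [ 0.47018685 -0.10546134  0.93540183] [ 0.09166993 -0.10561309 -1.54025828]
side [[419.4, 0.0, 249.7], [0.0, 419.4, 184.8], [0.0, 0.0, 1.0]] [-0.04121241  0.          0.          0.          0.        ] [ 0.59328671 -0.85157265  0.53350151] [1.04831825 0.01932572 0.0246589 ]
wrist [[290.3, 0.0, 249.3], [0.0, 290.3, 187.1], [0.0, 0.0, 1.0]] [-0.05736126  0.          0.          0.          0.        ] [ 0.36117468 -0.54435617  0.38422936] [-0.25695089  0.16230149 -1.09684632]
```

View pics/top0.png

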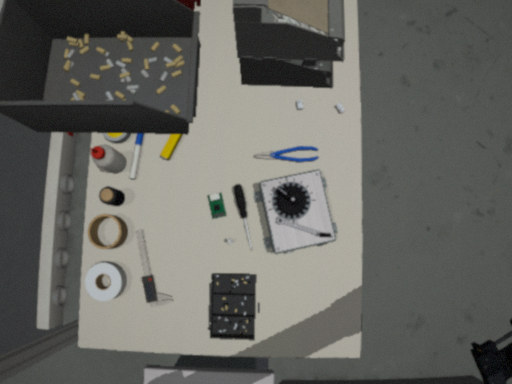

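View pics/side0.png

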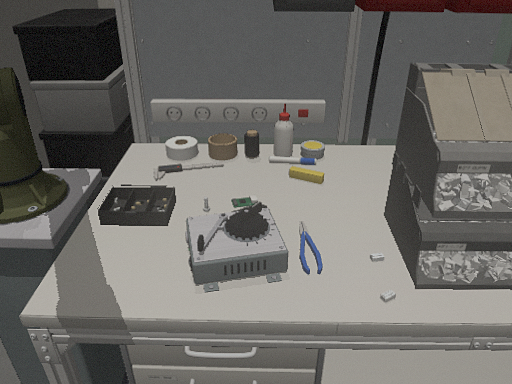

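```bash
python3 - <<'E'
import cv2
im=cv2.imread('pics/top0.png')
cv2.imwrite('pics/top0z.png',cv2.resize(im[120:260,160:340],None,fx=4.2,fy=4.2,interpolation=cv2.INTER_CUBIC))
E
```

```text
(no output)
```

View pics/top0z.png

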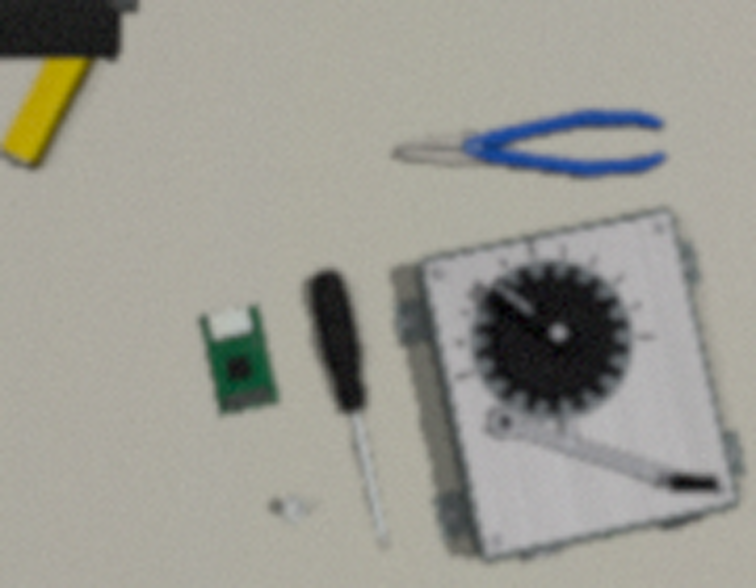

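The top view shows the box at about (297,210) px, yawed slightly anticlockwise. The dial centre is near (293,199), the pointer points up-left with its tip near (275,188), and the paddle is near (325,235).

```bash
cat > h.py <<'E'
import numpy as np,cv2
from scipy.spatial.transform import Rotation as R
def ray(d,uv):
    uv=np.atleast_2d(np.array(uv,float))
    n=cv2.undistortPoints(uv[:,None,:],d["K"],d["dist_coeffs"])[:,0]
    v=np.c_[n[:,0],-n[:,1],-np.ones(len(n))]
    return R.from_rotvec(d["attitude"]).apply(v)
def onz(d,uv,z):
    v=ray(d,uv); o=np.array(d["xyz"]); return o+v*((z-o[2])/v[:,2])[:,None]
def proj(d,P):
    P=np.atleast_2d(P); c=R.from_rotvec(d["attitude"]).inv().apply(P-d["xyz"])
    q=np.c_[c[:,0],-c[:,1],-c[:,2]]
    return cv2.projectPoints(q[:,None],np.zeros(3),np.zeros(3),d["K"],d["dist_coeffs"])[0][:,0]
def cloud(d):
    h,w=d["z_map"].shape; u,v=np.meshgrid(np.arange(w),np.arange(h))
    return np.array(d["xyz"])+ray(d,np.c_[u.ravel(),v.ravel()])*d["z_map"].ravel()[:,None]
E
python3 - <<'E'
from h import *
d=dict(np.load('top0.npz'))
im=d["pixels"]; hsv=cv2.cvtColor(im,cv2.COLOR_RGB2HSV)
P=cloud(d).reshape(384,512,3)
z=P[:,:,2]; print("table z",np.median(z[260:270,270:330]))
m=((z>0.045)&(z<0.11)).astype(np.uint8); m[:150]=0;m[260:]=0;m[:,:250]=0;m[:,350:]=0
n,l,st,_=cv2.connectedComponentsWithStats(m); k=1+st[1:,4].argmax(); m=(l==k)
pts=onz(d,np.argwhere(m)[:,::-1],0.055)
r=cv2.minAreaRect((pts[:,:2]*1000).astype(np.float32)); print("depth rect",r)
c=onz(d,[(260.5,182.4),(319.5,169.5),(335.5,239),(276.2,252.9)],.055)[:,:2]; print("hand corners",c.round(4).tolist(),c.mean(0), [np.linalg.norm(c[i]-c[i-1]).round(4) for i in range(4)])
# dial black top depth
for nm,uv,zz in [("hub",(160+558/4.2,120+332/4.2),.074),("tip",(160+485/4.2,120+287/4.2),.094),("padR",(160+717/4.2,120+484/4.2),.086),("padL",(160+668/4.2,120+481/4.2),.086),("piv",(160+500/4.2,120+423/4.2),.064)]:
    print(nm,onz(d,[uv],zz).round(4), onz(d,[uv],.094).round(4))
E
```

```text
table z -0.0007937347249448723
depth rect ((541.1356201171875, -201.62945556640625), (171.69143676757812, 147.7710418701172), 13.605786323547363)
hand corners [[0.6052, -0.1142], [0.6404, -0.2535], [0.4772, -0.2925], [0.442, -0.1549]] [ 0.541184   -0.20379389] [np.float64(0.1682), np.float64(0.1436), np.float64(0.1678), np.float64(0.142)]
hub [[ 0.5659 -0.1893  0.074 ]] [[ 0.5637 -0.1873  0.094 ]]
tip [[ 0.5867 -0.1478  0.094 ]] [[ 0.5867 -0.1478  0.094 ]]
padR [[ 0.4851 -0.275   0.086 ]] [[ 0.485  -0.2734  0.094 ]]
padL [[ 0.4861 -0.2485  0.086 ]] [[ 0.486  -0.2472  0.094 ]]
piv [[ 0.5159 -0.1593  0.064 ]] [[ 0.5144 -0.1574  0.094 ]]
```

```bash
python3 - <<'E'
from h import *
from bench import telemetry
s=telemetry.get_state(); M=R.from_rotvec(s["tool_rot"]).as_matrix(); print(M.round(3)); 
d=dict(np.load('wrist0.npz')); cR=R.from_rotvec(d["attitude"]).as_matrix()
print("cam in tool",(M.T@(d["xyz"]-s["position"])).round(3)); print((M.T@cR).round(3))
tgt=np.array([.49,-.19,.30])
print("move units",(M.T@(tgt-s["position"])/.04).round(2))
E
python3 - <<'E'
import cv2
im=cv2.imread('pics/top0.png')
cv2.imwrite('pics/top0y.png',cv2.resize(im[170:230,260:330],None,fx=9,fy=9,interpolation=cv2.INTER_CUBIC))
E
```

```text
[[-0.001  0.894  0.448]
 [ 0.001  0.448 -0.894]
 [-1.    -0.    -0.001]]
cam in tool [-0.162  0.079 -0.001]
[[ 0.002  0.285 -0.959]
 [ 0.001  0.959  0.285]
 [ 1.    -0.001  0.001]]
move units [-1.95  8.82 -6.5 ]
```

View pics/top0y.png

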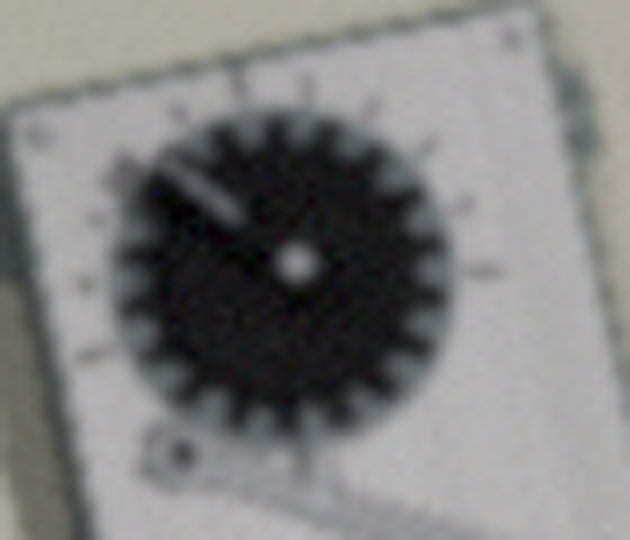

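The zoom shows the white line running from (160,155) to (240,220), towards the fourth mark at (120,160). That is stop 3, so the target is stop 7 with its mark at (370,110). I'm moving to hover on the anticlockwise side.

```bash
python3 -m creep '[{"fingers":0,"x":0,"y":3,"z":-2,"twist":-5},{"fingers":0,"x":0,"y":6,"z":-4,"twist":-10},{"fingers":0,"x":0,"y":8,"z":-5.5,"twist":-15},{"fingers":0,"x":0.3,"y":10.6,"z":-7.2,"twist":-20},{"fingers":0,"x":0.5,"y":10.6,"z":-7.2,"twist":-23.4},{"fingers":0,"x":0.5,"y":10.6,"z":-7.2,"twist":-23.4},{"fingers":0,"x":0.5,"y":10.6,"z":-7.2,"twist":-23.4},{"fingers":0,"x":0.5,"y":10.6,"z":-7.2,"twist":-23.4},{"fingers":0,"x":0.5,"y":10.6,"z":-7.2,"twist":-23.4},{"fingers":0,"x":0.5,"y":10.6,"z":-7.2,"twist":-23.4},{"fingers":0,"x":0.5,"y":10.6,"z":-7.2,"twist":-23.4},{"fingers":0,"x":0.5,"y":10.6,"z":-7.2,"twist":-23.4},{"fingers":0,"x":0.5,"y":10.6,"z":-7.2,"twist":-23.4},{"fingers":0,"x":0.5,"y":10.6,"z":-7.2,"twist":-23.4},{"fingers":0,"x":0.5,"y":10.6,"z":-7.2,"twist":-23.4},{"fingers":0,"x":0.5,"y":10.6,"z":-7.2,"twist":-23.4},{"fingers":0,"x":0.5,"y":10.6,"z":-7.2,"twist":-23.4},{"fingers":0,"x":0.5,"y":10.6,"z":-7.2,"twist":-23.4},{"fingers":0,"x":0.5,"y":10.6,"z":-7.2,"twist":-23.4},{"fingers":0,"x":0.5,"y":10.6,"z":-7.2,"twist":-23.4}]' 10
cat > snap.py <<'E'
import sys
from h import *
from bench import telemetry, viewer
t=sys.argv[1]
s=telemetry.get_state(); M=R.from_rotvec(s["tool_rot"]).as_matrix()
print("t",s["time"],"pos",np.round(s["position"],4),"yang",np.degrees(np.arctan2(M[1,1],M[0,1])).round(2),"xax",M[:,0].round(3),"F",np.round(s["ft_force"],2),"q",np.round(s["joint_positions"],2),"g",s["grip_width"])
for n in sys.argv[2:]:
    d=viewer.get_image(n); cv2.imwrite(f"pics/{n}{t}.png",d["pixels"][:,:,::-1]); np.savez(f"{n}{t}.npz",**d)
E
python3 snap.py 1 wrist top
```

```text
time: 1.82
position: [0.5411, -0.1336, 0.2024]
tool_rot: [-0.729, 1.445, 0.729]
ft_force: [-0.9, -0.7, -0.0]
grip_width: 0.004
t 1.8167 pos [ 0.5411 -0.1336  0.2024] yang 143.55 xax [-0. -0. -1.] F [-0.94 -0.7  -0.05] q [ 0.73  0.18 -0.59  1.7   0.1   1.3   1.05] g 0.004096156171728054
```

View pics/wrist1.png

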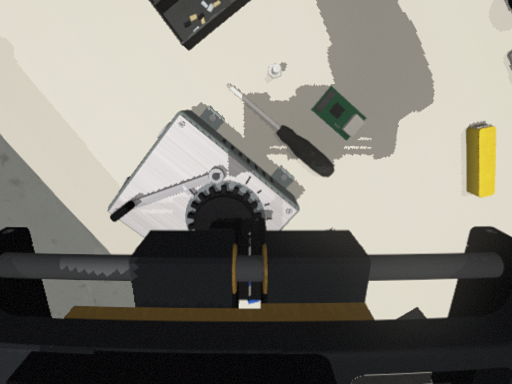

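```bash
python3 - <<'E'
from h import *
d=dict(np.load('wrist1.npz'))
c=onz(d,[(183,111),(110,212),(298,209)],.055)[:,:2]; print(c.round(4))
b=np.array([.5415,-.2030]);y=np.radians(13.6);Rm=np.array([[np.cos(y),-np.sin(y)],[np.sin(y),np.cos(y)]])
for p in [(-87.5,75),(-87.5,-75),(87.5,75)]: print((b+Rm@np.array(p)/1000).round(4))
print("pivot",onz(d,[(217,175)],.064),b+Rm@[-.014,.046]); print("paddle", onz(d,[(122,209)],.086), onz(d,[(122,209)],.064))
print('open/home paddle',b+Rm@[-.073,-.044],b+Rm@[-.044,-.057])
im=cv2.cvtColor(d["pixels"],cv2.COLOR_RGB2BGR)[90:250,90:320]; cv2.imwrite('pics/w1z.png',cv2.resize(im,None,fx=3.4,fy=3.4,interpolation=cv2.INTER_CUBIC))
E
```

```text
[[ 0.4446 -0.1464]
 [ 0.4804 -0.2878]
 [ 0.6061 -0.1107]]
[ 0.4388 -0.1507]
[ 0.4741 -0.2965]
[ 0.6089 -0.1095]
pivot [[ 0.51852132 -0.15817113  0.064     ]] [ 0.51707601 -0.16158178]
paddle [[ 0.48527263 -0.25488566  0.086     ]] [[ 0.48584352 -0.2682241   0.064     ]]
open/home paddle [ 0.4808931  -0.26293166] [ 0.51213682 -0.26874803]
```

View pics/w1z.png

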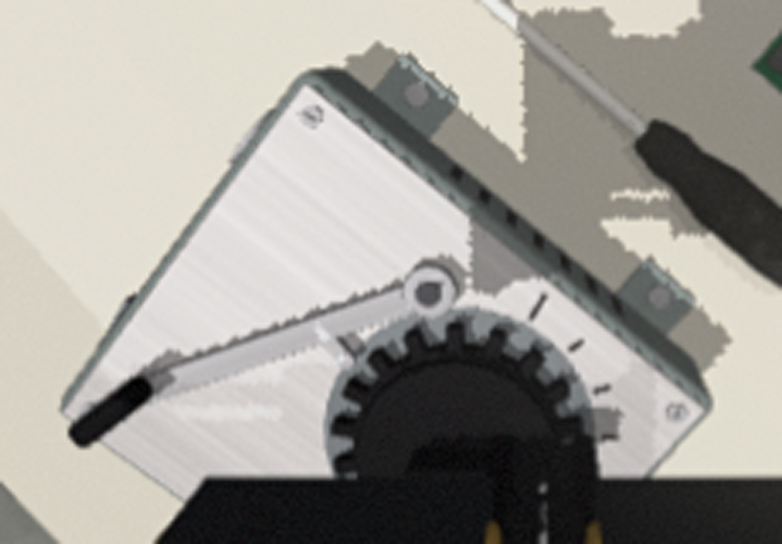

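View pics/top1.png

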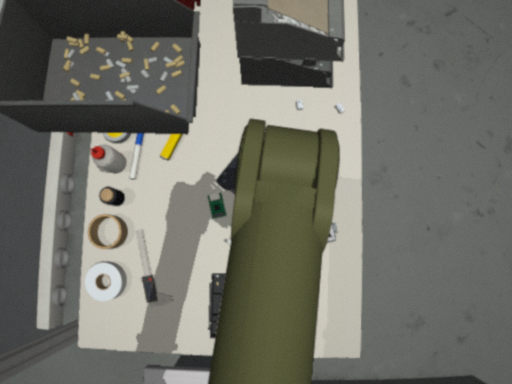

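The corners agree with the box estimate to about 3 mm; I'll use the contact force to refine it. Lowering beside the bar.

```bash
python3 -m creep '[{"fingers":0,"x":0.7,"y":-0.1,"z":0,"twist":0},{"fingers":0,"x":1.4,"y":-0.2,"z":0,"twist":0},{"fingers":0,"x":2.1,"y":-0.35,"z":0.05,"twist":0},{"fingers":0,"x":2.7,"y":-0.38,"z":0.05,"twist":0},{"fingers":0,"x":3.0,"y":-0.38,"z":0.05,"twist":0},{"fingers":0,"x":3.0,"y":-0.38,"z":0.05,"twist":0},{"fingers":0,"x":3.0,"y":-0.38,"z":0.05,"twist":0},{"fingers":0,"x":3.0,"y":-0.38,"z":0.05,"twist":0}]'
python3 snap.py 2 side wrist
```

```text
time: 2.58
position: [0.5558, -0.1411, 0.0843]
tool_rot: [-0.732, 1.443, 0.729]
ft_force: [0.3, 0.7, 0.4]
grip_width: 0.008
t 2.5833 pos [ 0.5558 -0.1411  0.0843] yang 143.63 xax [ 0.002 -0.001 -1.   ] F [0.33 0.67 0.41] q [ 0.69  0.32 -0.57  1.79  0.19  1.08  0.99] g 0.007731751610723142
```

```bash
python3 - <<'E'
import cv2
im=cv2.imread('pics/side2.png')[170:290,170:310]
cv2.imwrite('pics/side2z.png',cv2.resize(im,None,fx=5,fy=5,interpolation=cv2.INTER_CUBIC))
E
```

```text
(no output)
```

View pics/side2z.png

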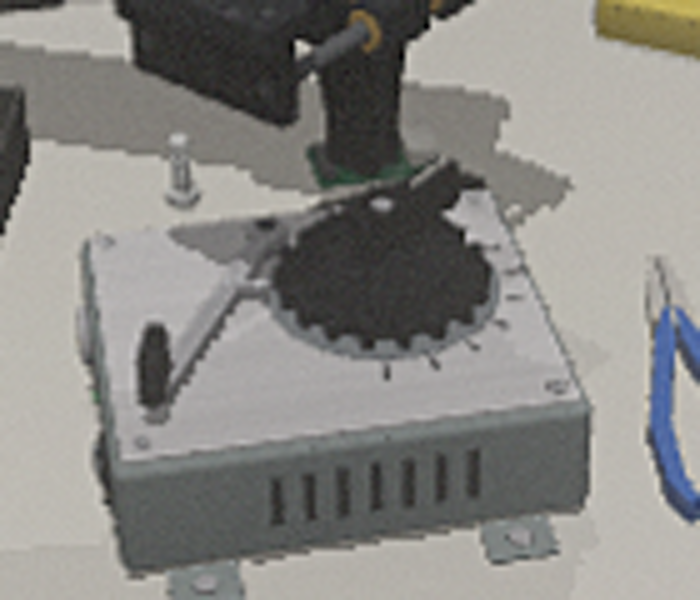

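View pics/wrist2.png

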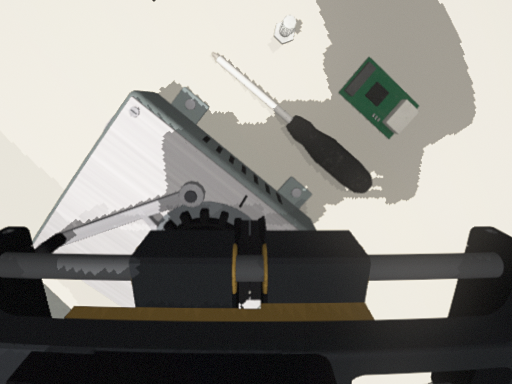

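The side view shows the finger tip at zoomed (365,165), standing behind the bar on its anticlockwise side. Approaching slowly to contact.

```bash
python3 -m creep '[{"fingers":0,"x":0.04,"y":-0.1,"z":0,"twist":0},{"fingers":0,"x":0.04,"y":-0.2,"z":0,"twist":0},{"fingers":0,"x":0.04,"y":-0.3,"z":0,"twist":0},{"fingers":0,"x":0.04,"y":-0.35,"z":0,"twist":0},{"fingers":0,"x":0.04,"y":-0.4,"z":0,"twist":0},{"fingers":0,"x":0.04,"y":-0.4,"z":0,"twist":0},{"fingers":0,"x":0.04,"y":-0.4,"z":0,"twist":0}]'
python3 -m creep '[{"fingers":0,"x":0,"y":-0.05,"z":0,"twist":0},{"fingers":0,"x":0,"y":-0.05,"z":0,"twist":0}]'
python3 -m creep '[{"fingers":0,"x":0,"y":-0.05,"z":0,"twist":0},{"fingers":0,"x":0,"y":-0.05,"z":0,"twist":0}]'
```

```text
time: 3.27
position: [0.5676, -0.1504, 0.0808]
tool_rot: [-0.73, 1.445, 0.73]
ft_force: [-1.0, -0.3, -0.2]
grip_width: 0.008
time: 3.43
position: [0.5693, -0.1518, 0.0809]
tool_rot: [-0.73, 1.445, 0.73]
ft_force: [-0.2, -0.9, -0.5]
grip_width: 0.004
time: 3.6
position: [0.5704, -0.1524, 0.0808]
tool_rot: [-0.729, 1.445, 0.731]
ft_force: [-2.6, 1.4, 0.7]
grip_width: 0.003
```

Contact with about 3 N at offset 15.4 mm from the estimated axis line (15.0 expected), so the axis estimate holds. First click: 15° arc.

```bash
python3 -m creep '[{"fingers":0,"x":0,"y":-0.033,"z":0.015,"twist":0.5},{"fingers":0,"x":0,"y":-0.067,"z":0.03,"twist":1},{"fingers":0,"x":0,"y":-0.1,"z":0.042,"twist":1.5},{"fingers":0,"x":0,"y":-0.136,"z":0.054,"twist":2},{"fingers":0,"x":0,"y":-0.17,"z":0.063,"twist":2.5},{"fingers":0,"x":0,"y":-0.207,"z":0.072,"twist":3},{"fingers":0,"x":0,"y":-0.207,"z":0.072,"twist":3},{"fingers":0,"x":0,"y":-0.207,"z":0.072,"twist":3}]'
python3 snap.py 3 side wrist
cat > z.py <<'E'
import cv2,sys
im=cv2.imread(f'pics/side{sys.argv[1]}.png')[190:270,180:310]
cv2.imwrite(f'pics/side{sys.argv[1]}z.png',cv2.resize(im,None,fx=6,fy=6,interpolation=cv2.INTER_CUBIC))
E
python3 z.py 3
```

```text
time: 4.27
position: [0.5793, -0.1554, 0.0809]
tool_rot: [-0.529, 1.505, 0.528]
ft_force: [0.3, 0.9, 1.0]
grip_width: -0.001
t 4.2667 pos [ 0.5793 -0.1554  0.0809] yang 128.71 xax [ 0. -0. -1.] F [0.3  0.88 1.03] q [ 0.64  0.37 -0.51  1.73  0.2   1.1   0.74] g -0.0008743681596061303
```

View pics/side3z.png

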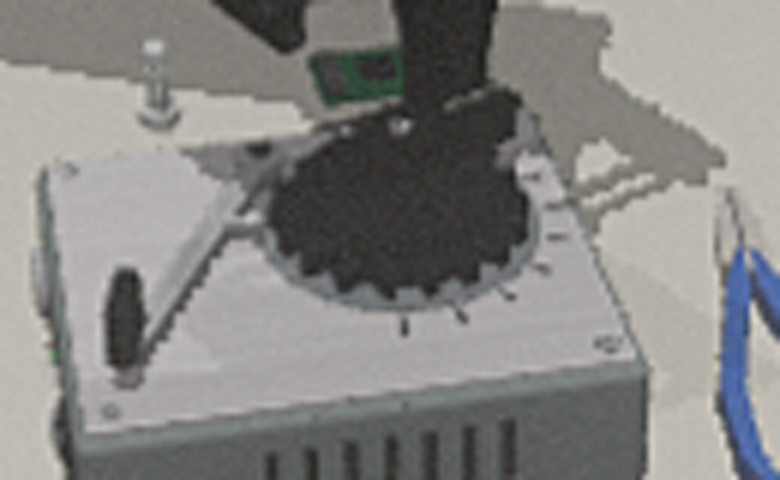

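Force has dropped to zero: the dial snapped ahead, with the tip now at about (520,97) in the zoom. Second click, then third.

```bash
python3 -m creep '[{"fingers":0,"x":0,"y":-0.033,"z":0.015,"twist":0.5},{"fingers":0,"x":0,"y":-0.067,"z":0.03,"twist":1},{"fingers":0,"x":0,"y":-0.1,"z":0.042,"twist":1.5},{"fingers":0,"x":0,"y":-0.136,"z":0.054,"twist":2},{"fingers":0,"x":0,"y":-0.17,"z":0.063,"twist":2.5},{"fingers":0,"x":0,"y":-0.207,"z":0.072,"twist":3},{"fingers":0,"x":0,"y":-0.242,"z":0.078,"twist":3.5},{"fingers":0,"x":0,"y":-0.279,"z":0.083,"twist":4},{"fingers":0,"x":0,"y":-0.279,"z":0.083,"twist":4},{"fingers":0,"x":0,"y":-0.279,"z":0.083,"twist":4}]'
python3 snap.py 4 side; python3 z.py 4
```

```text
time: 5.2
position: [0.5888, -0.1622, 0.0809]
tool_rot: [-0.257, 1.555, 0.256]
ft_force: [0.4, 1.5, 0.2]
grip_width: 0.007
t 5.2 pos [ 0.5888 -0.1622  0.0809] yang 108.72 xax [ 0. -0. -1.] F [0.42 1.46 0.24] q [ 0.6   0.38 -0.45  1.7   0.18  1.1   0.42] g 0.007414232299298717
```

View pics/side4z.png

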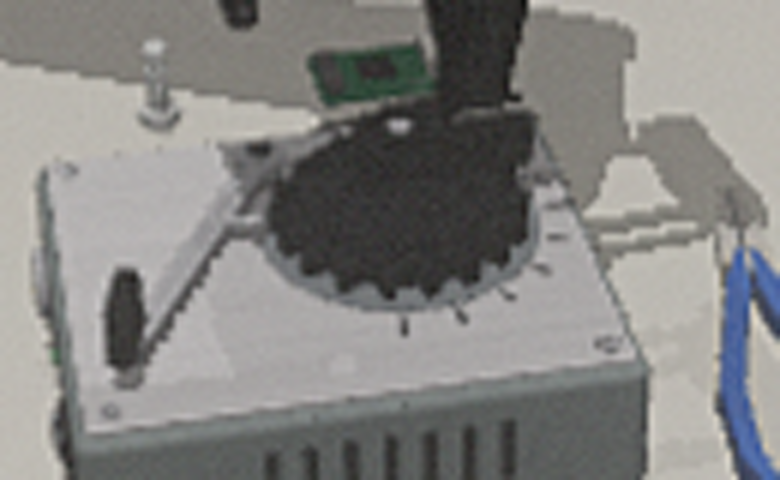

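```bash
cat > tip.py <<'E'
from h import *
import sys
k=sys.argv[1]; zu,zv=float(sys.argv[2]),float(sys.argv[3])
d=dict(np.load(f'side{k}.npz')); a=np.array([.565,-.1857])
p=onz(d,[(180+zu/6-.4,190+zv/6-.4)],.094)[0,:2]-a
print("r",np.hypot(*p),"box angle",np.degrees(np.arctan2(p[1],p[0]))-13.6)
for s in range(3,9):
    th=np.radians(100-20*s+13.6); q=proj(d,[[*(a+.044*np.array([np.cos(th),np.sin(th)])),.094]])[0]
    print(s,((q-[180,190])*6).round(0))
E
python3 tip.py 3 520 92; python3 tip.py 4 535 115
```

```text
r 0.043068420877826266 box angle 13.798722955008065
3 [480.  63.]
4 [513.  82.]
5 [532. 106.]
6 [535. 132.]
7 [522. 158.]
8 [492. 181.]
r 0.04342053503151588 box angle -5.164155507375858
3 [480.  63.]
4 [513.  82.]
5 [532. 106.]
6 [535. 132.]
7 [522. 158.]
8 [492. 181.]
```

Readings fit stops 4 then 5. Third click.

```bash
python3 -m creep '[{"fingers":0,"x":0,"y":-0.033,"z":0.015,"twist":0.5},{"fingers":0,"x":0,"y":-0.067,"z":0.03,"twist":1},{"fingers":0,"x":0,"y":-0.1,"z":0.042,"twist":1.5},{"fingers":0,"x":0,"y":-0.136,"z":0.054,"twist":2},{"fingers":0,"x":0,"y":-0.17,"z":0.063,"twist":2.5},{"fingers":0,"x":0,"y":-0.207,"z":0.072,"twist":3},{"fingers":0,"x":0,"y":-0.242,"z":0.078,"twist":3.5},{"fingers":0,"x":0,"y":-0.279,"z":0.083,"twist":4},{"fingers":0,"x":0,"y":-0.279,"z":0.083,"twist":4},{"fingers":0,"x":0,"y":-0.279,"z":0.083,"twist":4}]'
python3 snap.py 5 side; python3 z.py 5
```

```text
time: 6.08
position: [0.5956, -0.1717, 0.081]
tool_rot: [0.017, 1.57, -0.017]
ft_force: [0.7, 0.5, -0.1]
grip_width: 0.001
t 6.0833 pos [ 0.5956 -0.1717  0.081 ] yang 88.74 xax [ 0. -0. -1.] F [ 0.69  0.53 -0.09] q [ 0.55  0.39 -0.39  1.68  0.16  1.1   0.1 ] g 0.0007529735956476058
```

View pics/side5z.png

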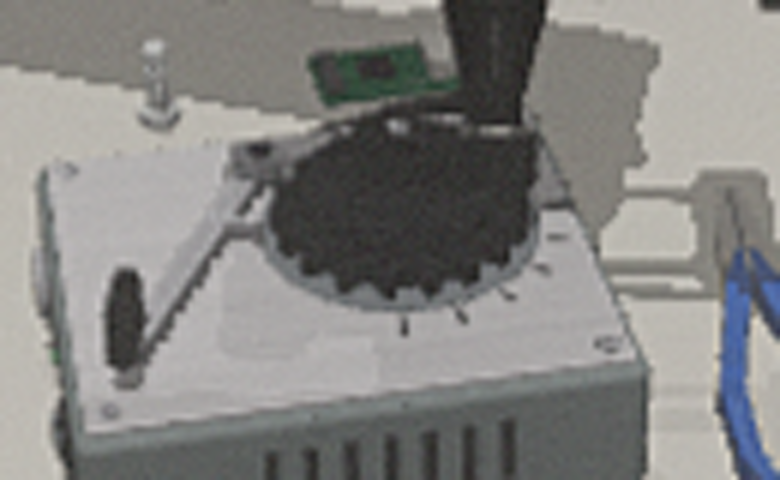

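The pointer's end is now at about (537,132), matching stop 6 (535,132). Fourth click.

```bash
python3 -m creep '[{"fingers":0,"x":0,"y":-0.033,"z":0.015,"twist":0.5},{"fingers":0,"x":0,"y":-0.067,"z":0.03,"twist":1},{"fingers":0,"x":0,"y":-0.1,"z":0.042,"twist":1.5},{"fingers":0,"x":0,"y":-0.136,"z":0.054,"twist":2},{"fingers":0,"x":0,"y":-0.17,"z":0.063,"twist":2.5},{"fingers":0,"x":0,"y":-0.207,"z":0.072,"twist":3},{"fingers":0,"x":0,"y":-0.242,"z":0.078,"twist":3.5},{"fingers":0,"x":0,"y":-0.279,"z":0.083,"twist":4},{"fingers":0,"x":0,"y":-0.279,"z":0.083,"twist":4},{"fingers":0,"x":0,"y":-0.279,"z":0.083,"twist":4}]'
python3 snap.py 6 side; python3 z.py 6
```

```text
time: 6.97
position: [0.5984, -0.1834, 0.081]
tool_rot: [0.291, 1.551, -0.292]
ft_force: [0.2, -0.9, -0.1]
grip_width: -0.002
t 6.9667 pos [ 0.5984 -0.1834  0.081 ] yang 68.73 xax [-0.    -0.001 -1.   ] F [ 0.18 -0.9  -0.08] q [ 0.52  0.39 -0.33  1.67  0.14  1.1  -0.22] g -0.001609056627531273
```

View pics/side6z.png

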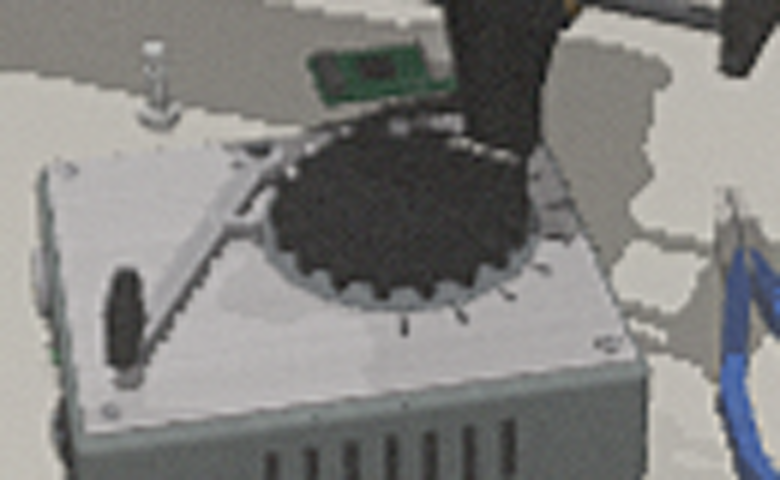

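The white line now ends at about (520,158), which matches stop 7 (522,158), and there is no contact force. Retreating and looking.

```bash
python3 -m creep '[{"fingers":0,"x":0,"y":0.3,"z":0,"twist":0},{"fingers":0,"x":0,"y":0.5,"z":0,"twist":0},{"fingers":0,"x":-0.5,"y":0.7,"z":0,"twist":0},{"fingers":0,"x":-1.3,"y":0.7,"z":0,"twist":0},{"fingers":0,"x":-2.1,"y":0.7,"z":0,"twist":2},{"fingers":0,"x":-2.5,"y":0.7,"z":0,"twist":4},{"fingers":0,"x":-2.5,"y":-0.3,"z":-0.5,"twist":6},{"fingers":0,"x":-2.5,"y":-1,"z":-1,"twist":8},{"fingers":0,"x":-2.5,"y":-1.5,"z":-2,"twist":10},{"fingers":0,"x":-2.5,"y":-2,"z":-3,"twist":12},{"fingers":0,"x":-2.5,"y":-2,"z":-3,"twist":14},{"fingers":0,"x":-2.5,"y":-2,"z":-3,"twist":15.9},{"fingers":0,"x":-2.5,"y":-2,"z":-3,"twist":15.9},{"fingers":0,"x":-2.5,"y":-2,"z":-3,"twist":15.9},{"fingers":0,"x":-2.5,"y":-2,"z":-3,"twist":15.9}]'
python3 snap.py 7 side wrist; python3 z.py 7
```

```text
time: 8.27
position: [0.458, -0.2125, 0.1812]
tool_rot: [1.342, 1.117, -1.341]
ft_force: [0.4, -0.3, -0.4]
grip_width: 0.002
t 8.2667 pos [ 0.458  -0.2125  0.1812] yang -10.39 xax [ 0. -0. -1.] F [ 0.39 -0.34 -0.4 ] q [ 0.57  0.05 -0.19  1.86  0.01  1.24 -1.38] g 0.001756090975784847
```

View pics/side7z.png

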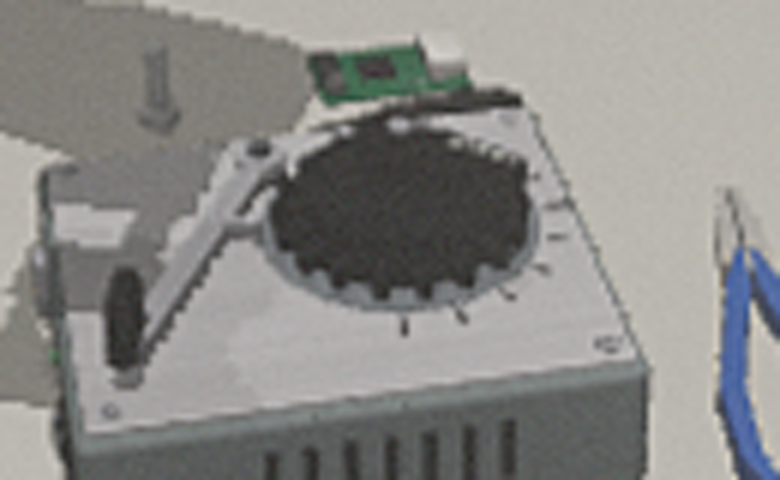

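View pics/wrist7.png

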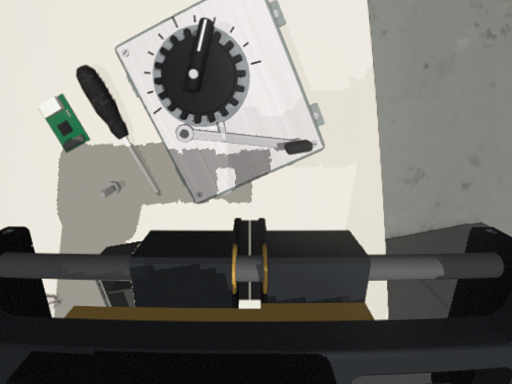

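Excellent view. Measuring the pointer angle and paddle from it.

```bash
python3 - <<'E'
from h import *
d=dict(np.load('wrist7.npz'))
im=cv2.cvtColor(d["pixels"],cv2.COLOR_RGB2BGR)[0:210,110:330]; cv2.imwrite('pics/w7z.png',cv2.resize(im,None,fx=2.8,fy=2.8,interpolation=cv2.INTER_CUBIC))
g=cv2.cvtColor(d["pixels"],cv2.COLOR_RGB2GRAY)
m=np.zeros_like(g); m[132:160,278:320]=(g[132:160,278:320]<60)
n,l,st,ce=cv2.connectedComponentsWithStats(m); k=1+st[1:,4].argmax(); print("pad px",ce[k],st[k])
ys,xs=np.where(l==k); P=cv2.minAreaRect(onz(d,np.c_[xs,ys],.086)[:,:2].astype(np.float32)*1000); print("paddle rect z.086",P)
print("hub",onz(d,[(193,74)],.074),"piv",onz(d,[(184,133)],.064),"tip",onz(d,[(205,20)],.094),"line",onz(d,[(199,50),(207,22)],.094))
b=np.array([.542,-.2015]);y=np.radians(13.6);Rm=np.array([[np.cos(y),-np.sin(y)],[np.sin(y),np.cos(y)]])
print('open/home paddle',b+Rm@[-.073,-.044],b+Rm@[-.044,-.057])
E
```

```text
pad px [296.01290323 145.91612903] [285 141  26  13 155]
paddle rect z.086 ((488.7699890136719, -260.5498962402344), (22.5935001373291, 9.346235275268555), 88.9870376586914)
hub [[ 0.56708708 -0.18112973  0.074     ]] piv [[ 0.5178879 -0.1585047  0.064    ]] tip [[ 0.60216868 -0.20287068  0.094     ]] line [[ 0.58155842 -0.19334547  0.094     ]
 [ 0.60044912 -0.20409471  0.094     ]]
open/home paddle [ 0.4813931  -0.26143166] [ 0.51263682 -0.26724803]
```

View pics/w7z.png

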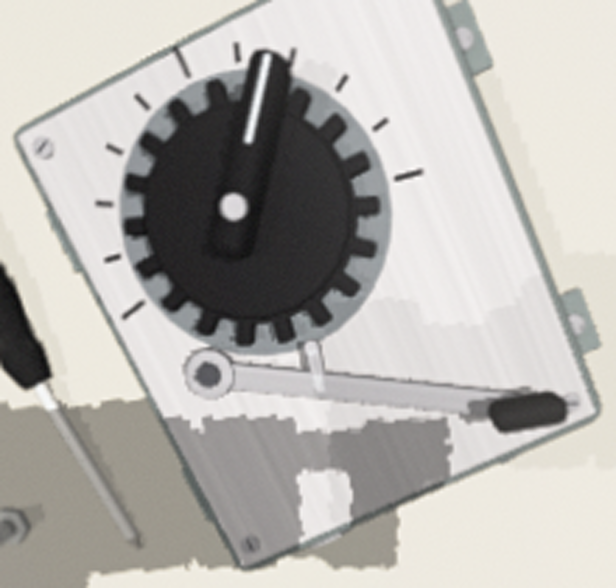

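By the marks (with parallax removed) the pointer lines up with the eighth mark at about (293,52) in the zoom, which is stop 7. The line gives −30° world against −26° expected. The paddle is at world (0.489,−0.2605), so the lever is at about 0.06 rad. Lowering behind the paddle.

```bash
python3 -m creep '[{"fingers":0,"x":0,"y":0.1,"z":0.4,"twist":0.5},{"fingers":0,"x":0,"y":0.2,"z":0.97,"twist":1.1},{"fingers":0,"x":0.7,"y":0.25,"z":0.97,"twist":1.1},{"fingers":0,"x":1.4,"y":0.25,"z":0.97,"twist":1.1},{"fingers":0,"x":2.1,"y":0.25,"z":0.97,"twist":1.1},{"fingers":0,"x":2.5,"y":0.25,"z":0.97,"twist":1.1},{"fingers":0,"x":2.7,"y":0.25,"z":0.97,"twist":1.1},{"fingers":0,"x":2.7,"y":0.25,"z":0.97,"twist":1.1},{"fingers":0,"x":2.7,"y":0.25,"z":0.97,"twist":1.1}]'
python3 snap.py 8 wrist side
```

```text
time: 9.12
position: [0.4608, -0.2549, 0.0733]
tool_rot: [1.408, 1.066, -1.408]
ft_force: [0.6, 0.2, -0.6]
grip_width: 0.005
t 9.1167 pos [ 0.4608 -0.2549  0.0733] yang -15.71 xax [ 0.    -0.001 -1.   ] F [ 0.61  0.19 -0.6 ] q [ 0.6   0.19 -0.16  1.92  0.04  1.02 -1.42] g 0.004660256567465247
```

View pics/wrist8.png

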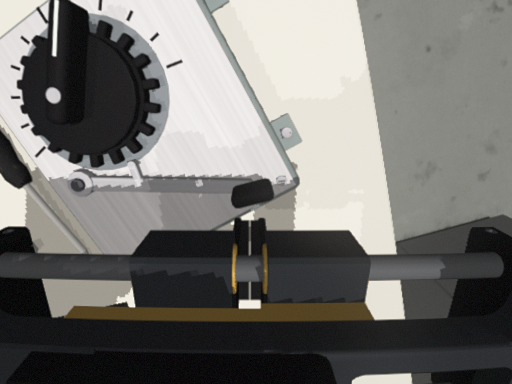

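View pics/side8.png

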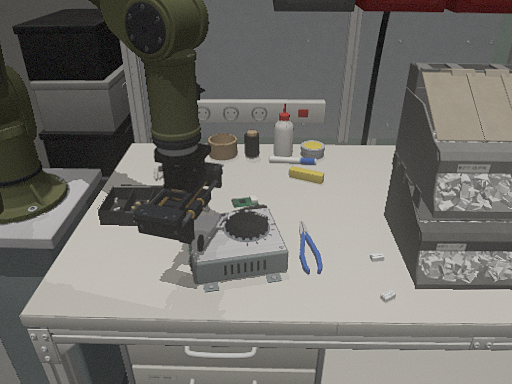

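The paddle at (252,192) px is directly ahead of the fingertips at (250,235). Pushing along the arc to about 10° short of finishing.

```bash
python3 -m creep '[{"fingers":0,"x":0,"y":0.1,"z":0,"twist":0},{"fingers":0,"x":0,"y":0.2,"z":0,"twist":0},{"fingers":0,"x":0,"y":0.3,"z":0,"twist":0},{"fingers":0,"x":0,"y":0.375,"z":0,"twist":0},{"fingers":0,"x":0,"y":0.45,"z":0,"twist":-0.3},{"fingers":0,"x":0,"y":0.53,"z":0.01,"twist":-0.6},{"fingers":0,"x":0,"y":0.61,"z":0.02,"twist":-1},{"fingers":0,"x":0,"y":0.69,"z":0.02,"twist":-1.3},{"fingers":0,"x":0,"y":0.77,"z":0.02,"twist":-1.6},{"fingers":0,"x":0,"y":0.845,"z":0.02,"twist":-2},{"fingers":0,"x":0,"y":0.845,"z":0.02,"twist":-2},{"fingers":0,"x":0,"y":0.845,"z":0.02,"twist":-2}]'
python3 snap.py 9 wrist
```

```text
time: 10.22
position: [0.4932, -0.2634, 0.0729]
tool_rot: [1.282, 1.161, -1.281]
ft_force: [0.1, -0.5, 0.3]
grip_width: 0.003
t 10.2167 pos [ 0.4932 -0.2634  0.0729] yang -5.66 xax [ 0.  0. -1.] F [ 0.11 -0.49  0.25] q [ 0.6   0.26 -0.18  1.85  0.05  1.04 -1.27] g 0.0027580632030351094
```

View pics/wrist9.png

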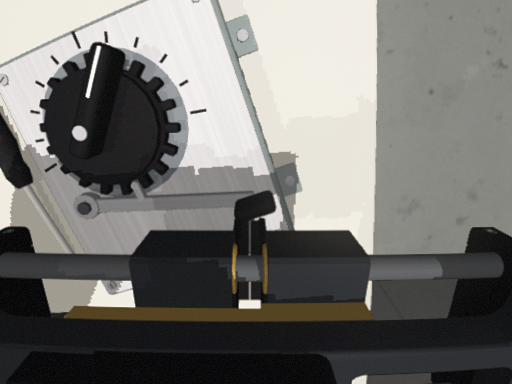

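The nose is at the skirt at about (138,190) and the lever follows. Last few millimetres in small steps, watching the force.

```bash
python3 -m creep '[{"fingers":0,"x":0,"y":0.05,"z":0,"twist":-0.2},{"fingers":0,"x":0,"y":0.1,"z":0,"twist":-0.4},{"fingers":0,"x":0,"y":0.1,"z":0,"twist":-0.4}]'
python3 -m creep '[{"fingers":0,"x":0,"y":0.05,"z":0,"twist":-0.2},{"fingers":0,"x":0,"y":0.05,"z":0,"twist":-0.2}]'
python3 snap.py 10 wrist
```

```text
time: 10.52
position: [0.4949, -0.264, 0.0726]
tool_rot: [1.253, 1.182, -1.258]
ft_force: [-5.0, 0.3, 3.1]
grip_width: 0.009
time: 10.68
position: [0.4952, -0.2643, 0.0725]
tool_rot: [1.24, 1.193, -1.248]
ft_force: [-8.9, 0.4, 6.0]
grip_width: 0.007
t 10.6833 pos [ 0.4952 -0.2643  0.0725] yang -2.62 xax [-0.008  0.001 -1.   ] F [-8.94  0.36  6.04] q [ 0.6   0.27 -0.18  1.83  0.06  1.05 -1.22] g 0.0070445376186213165
```

View pics/wrist10.png

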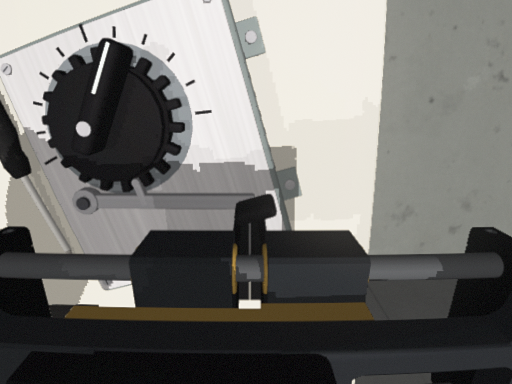

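```bash
python3 - <<'E'
from h import *
d=dict(np.load('wrist10.npz'))
im=cv2.cvtColor(d["pixels"],cv2.COLOR_RGB2BGR)[110:240,40:300]; cv2.imwrite('pics/w10z.png',cv2.resize(im,None,fx=3,fy=3,interpolation=cv2.INTER_CUBIC))
E
```

```text
(no output)
```

View pics/w10z.png

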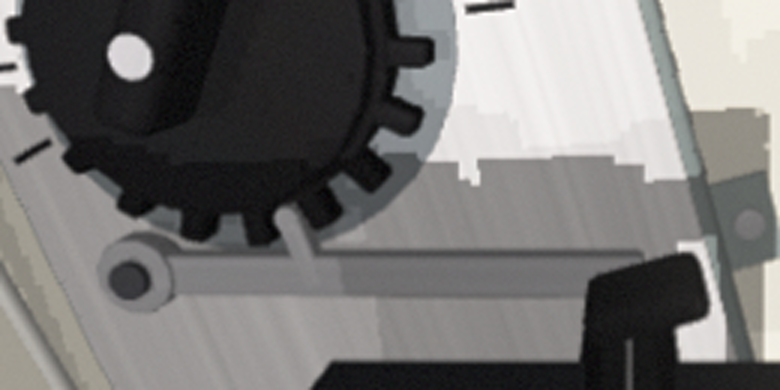

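```bash
python3 - <<'E'
from h import *
d=dict(np.load('wrist10.npz'))
f=lambda p:(40+p[0]/3-.3,110+p[1]/3-.3)
def ang(a,b,z,dd=d,f=f):
    P=onz(dd,[f(a),f(b)],z)[:,:2]; v=P[1]-P[0]; return np.degrees(np.arctan2(v[1],v[0])).round(2),P.round(4).tolist()
print("lever top edge",ang((180,253),(640,252),.064)); print("low",ang((180,296),(580,298),.064)); 
P=onz(d,[f((128,278))],.064)
print("piv",P, "paddle ctr",onz(d,[f((648,280))],.086))
# yaw from the panel's right edge, full image
g=lambda p:p
print("right edge",ang((221,10),(270,160),.055,d,g))
d7=dict(np.load('wrist7.npz')); h=lambda p:(110+p[0]/2.8-.3,p[1]/2.8-.3)
print("lever7 top",ang((240,364),(520,390),.064,d7,h),"bot",ang((240,390),(470,414),.064,d7,h)); print("right7",ang((450,30),(590,385),.055,d7,h)); print("far left corner/near corner left edge7",ang((20,140),(232,560),.055,d7,h))
E
```

```text
lever top edge (np.float64(-92.37), [[0.5222, -0.1696], [0.5182, -0.266]])
low (np.float64(-92.68), [[0.5126, -0.1677], [0.5086, -0.2531]])
piv [[ 0.51709945 -0.1570526   0.064     ]] paddle ctr [[ 0.52005807 -0.26735197  0.086     ]]
right edge (np.float64(-163.91), [[0.6233, -0.2527], [0.537, -0.2776]])
lever7 top (np.float64(-105.96), [[0.5188, -0.17], [0.4924, -0.2625]]) bot (np.float64(-106.68), [[0.5102, -0.168], [0.4874, -0.2442]])
right7 (np.float64(-166.21), [[0.6094, -0.2587], [0.4883, -0.2884]])
far left corner/near corner left edge7 (np.float64(-167.34), [[0.6047, -0.1129], [0.448, -0.1481]])
```

The lever line is at −92.5° world against −92.6° expected at home, and it has turned 13.8°. The nose tip at zoom (283,207) sits in the notch between two teeth, and 9 N met a hard stop. Backing off.

```bash
python3 -m creep '[{"fingers":0,"x":0,"y":-0.1,"z":0,"twist":0},{"fingers":0,"x":0,"y":-0.4,"z":0,"twist":0},{"fingers":0,"x":0,"y":-0.8,"z":0,"twist":0},{"fingers":0,"x":-0.5,"y":-1,"z":0,"twist":0},{"fingers":0,"x":-1.3,"y":-1,"z":0,"twist":0},{"fingers":0,"x":-2.1,"y":-1,"z":-0.5,"twist":0},{"fingers":0,"x":-2.7,"y":-1,"z":-1,"twist":0},{"fingers":0,"x":-2.7,"y":-1,"z":-1,"twist":0},{"fingers":0,"x":-2.7,"y":-1,"z":-1,"twist":0},{"fingers":0,"x":-2.7,"y":-1,"z":-1,"twist":0}]'
python3 snap.py 11 wrist side
python3 - <<'E'
from h import *
im=cv2.imread('pics/wrist11.png')[0:220,80:360]; cv2.imwrite('pics/w11z.png',cv2.resize(im,None,fx=2.7,fy=2.7,interpolation=cv2.INTER_CUBIC))
E
python3 z.py 11
```

```text
time: 11.57
position: [0.4605, -0.2225, 0.1805]
tool_rot: [1.242, 1.187, -1.243]
ft_force: [-0.2, 0.5, -0.7]
grip_width: 0.005
t 11.5667 pos [ 0.4605 -0.2225  0.1805] yang -2.63 xax [-0.    -0.001 -1.   ] F [-0.2   0.5  -0.71] q [ 0.6   0.06 -0.21  1.84  0.01  1.24 -1.23] g 0.005041414692438962
```

View pics/w11z.png

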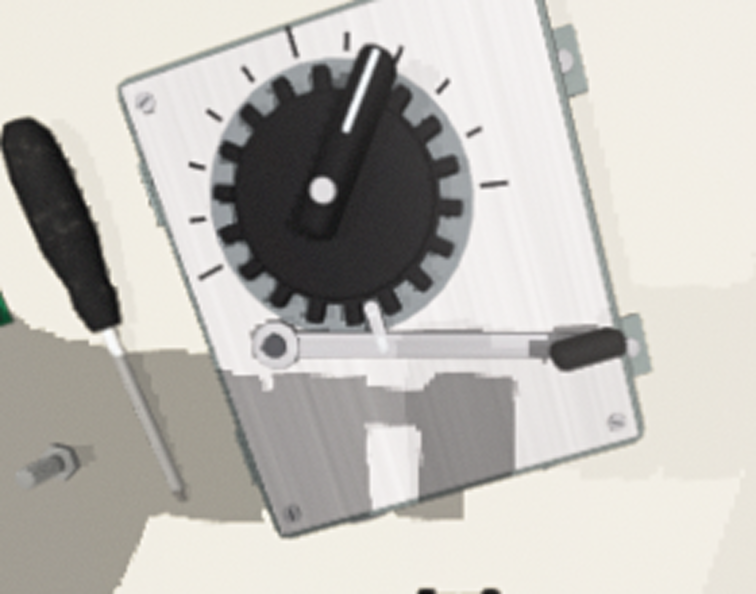

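View pics/side11z.png

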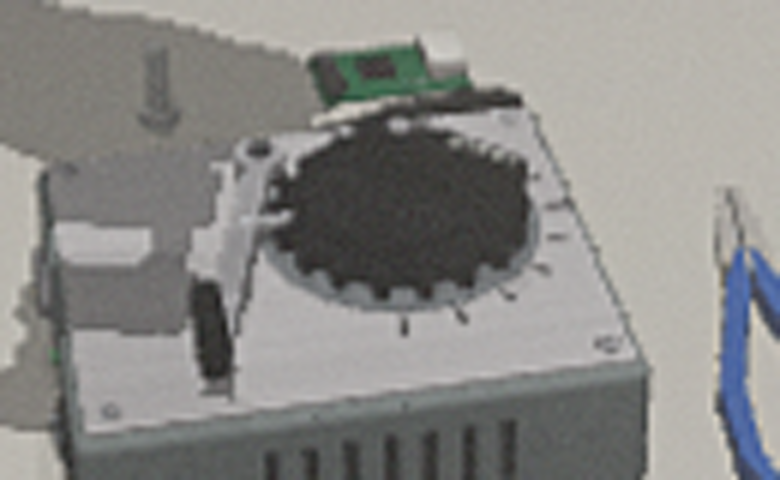

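The final views show the lever level with its nose between two teeth at (375,310) and the paddle at (588,348). The pointer is on the eighth mark (stop 7), and the neighbouring parts look undisturbed. Handing in.

```bash
python3 -c "
from bench import workorder; print(workorder.close_job())"
```

```text
the job is handed in; nothing more can be done
None
```

I turned the torque dial clockwise four clicks, from stop 3 to stop 7. I then pushed the lock lever home, backed the arm clear and handed the job in at about 11.6 s.

- **Dial:** I pushed one click at a time with closed fingertips. The force fell back to about zero after each snap. The side view matched stops 6 and 7 closely; at stops 4 and 5 it read about 5° off, and the white line read about 3° off at stop 7. All of these are well inside the 20° between stops.
- **Lever:** It turned about 13.8°, ending at −92.5° against the −92.6° expected for home, and stopped hard at about 9 N. The last wrist picture shows the nose between two teeth. The fingertip stopped about 3 mm short of my computed home point. I put that down to box-position error, because the lever angle, the stop force and the picture all agree.
- **Surroundings:** The parts in the last wrist and side views look undisturbed. I judged that by eye, and took no final top-camera picture.

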